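# Grease the knurled collar, key it onto the pump shaft and hold it home

### The arm

A 6-joint arm with a two-finger parallel gripper is mounted at the origin on the work surface. World frame = base frame: x ahead of the robot, y to its left, z up, the work surface at z = 0. Lengths are in mm, angles in rad, forces in N, time in s.
With the tool pointing down it reaches from about 350 to 775 mm from the base axis. Payload 5.5 kg.
Tool frame: the origin (TCP) lies midway between the tips of the shut fingers; the grasp point (between the pads) lies 19 mm behind it; y points along the fingers, x is the direction in which the jaws open and shut, and the axes are right-handed (so a half turn about y gives the same grasp; the last joint's range is limited). The gripper opens to 85 mm and grips with 20 to 120 N. Pads are 22 mm wide; open, the fingers measure 114 mm over their backs; the gripper's body (76 mm by 85 mm) begins 54 mm behind the grasp point. The pads swing forward as they close: fully open they stand 13 mm farther back than shut.
Start: joints at [1.04, 0.313, 0.046, 1.304, 0, 1.431], TCP at [219.061, 531.68, 231.323] pointing down, gripper open.
Joint ranges: [-2.76, 2.76], [-0.86, 1.69], [-1.03, 1.26], [-2.2, 2.34], [-1.47, 1.5], [-3.14, 3.14]. Speed limits (rad/s): [2.57, 2.57, 3.14, 3.14, 3.14, 3.14].

### API

Orientations are given as a 3x3 rotation matrix whose columns are the frame's x, y, z axes.
In Python, from rig import env, imaging, job, models gives the robot as it stands.
- The arm moves only by the tool arm_command, never from a script. Its argument "increments" is one flat list of numbers, 7 for each row, row after row: the shift along the tool's x, y, z in mm, then the turn, a rotation vector about the tool's x, y, z in rad, then the gripper command: -1 is shut, 1 is fully open, values between are in proportion. A call has 1 to 20 rows; each row is the pose to reach, as a shift and turn from the pose measured when the call began, along the tool's axes at that moment; what a row does not reach only later rows make up. A row lasts 1/8 s, in which the tool goes at most 62.5 mm and 10.7 degrees, less where a joint would pass 70% of its speed; a pose out of reach is approached as far as the arm can. A call with a gripper value outside its range is refused whole. The fingers move at their own pace and stop on an object; the grip force is fixed at half the most. Time passes only in rows, so rows that repeat a pose let the fingers close. It gives the time, the measured TCP pose, the force and the opening at its end, in the units of the state.
- env.get_state(): the state, without advancing time (a new reading comes with each control period).
- imaging.capture(name): name is "scene" or "top" or "wrist"; returns the picture (420x560x3 uint8, red, green, blue); there is no depth.
- imaging.calibration(name): a dict with "vertical_fov" (degrees; the focal length in pixels is half the picture's height over the tangent of half this angle, whatever the lens; pixels are square), "cx", "cy" (the principal point, pixels), "k1" (the pictures are not rectified: a ray, as slopes to the right and down, at radius r is drawn at 1 + k1 r^2 times it, then the intrinsics apply), "view" (4x4, takes a point from world to camera coordinates); the wrist camera has in their place "mount" (4x4, takes a point from camera to tool coordinates, whose origin is the TCP and whose axes are the tool frame's). Camera axes: x right, y down, z forward; pixel columns grow to the right and rows downward; lengths in mm; the calibration is good to about 2 mm. A picture is of the moment at which its call begins: read the wrist's pose just before it. calibration takes no time and is no camera call.
- job.hand_in(): hands the job in, once; it reports no verdict.
Trained networks look in the newest picture that a camera, given by its name, has taken for a name from the list of things; names that differ only in an ending like _2 or _b are one class to them, and where a whole thing is asked for, a point or a joint stands for the part that bears it (a point fixed in the world has none). Each returns a list of dicts, best first, with "p" (0 to 1); they miss things now and then, are a little off and sometimes report something else, mostly with a low value. They report only what shows in the picture. A call takes as long as a camera call. They do not tell look-alikes from the thing itself.
- models.boxes_of(camera, label): "location" ([x, y, z] in mm, in world coordinates, good to about 4 mm: the middle of the surface that is visible of it).
- models.place_of(camera, label): "location" ([x, y, z] in mm, in world coordinates, good to about 4 mm: a listed point, or the origin of a listed thing).
The state is a dict: "time": time; "joints": joint angles; "joint_vel": joint speeds; "joint_torque": joint torques, N m; "tool_pos": TCP position; "orientation": TCP orientation; "contact_force": force on the tool from outside, world axes, zero at the start; "torque": the same for the moment, N m; "grip_width": finger opening in mm.
Only numpy, scipy, OpenCV 4.12 (cv2) and the standard library are available. Lean on these libraries where they do the work, as an engineer would, in place of code of your own. Each camera call takes 0.05 s, during which the arm holds its last target.

### The job

Pick up the knurled collar, dip its plain lower end well into the open grease tin, then set it plain end down on the upright pump shaft and turn it as needed until its hidden keyways drop over the cross-pin. Push it fully home against the spring and keep holding it pushed home in the gripper, so that the retaining clip can be fitted: finish while holding, do not let go. Leave the tin and all the other things on the bench where they are.

Things in the scene. Friction and masses are not known exactly. Their poses are not given: they have to be found in the camera images.
- collar: Aluminium collar, loose, standing upright on the bench, 0.18 kg, 60 mm tall. Its upper 26 mm is a knurled ring 44 mm in diameter, to be gripped; below it a plain skirt about 40 mm in diameter. A 19 mm bore runs right through. Origin: centre of the foot (lower end); z is the axis, up; x points along the hidden keyways. Squeezing may turn it a few degrees in the fingers.
- collar_foot (a point): Centre of the collar's lower end face. Two keyways hidden inside the skirt run from here 34 mm up, at the collar's +x and -x sides: each 10 mm wide, reaching 16 mm from the axis, closed on the outside and on top, so they cannot be seen from above.
- tin: Low open round tin with a smear of brown grease on its floor, loose, 0.3 kg: 90 mm outside, 84 mm clear inside, rim 30 mm high, inner floor 5 mm high. Origin: centre of its underside. A dip counts when the collar's foot is over 10 mm below the rim, inside the mouth.
- pump: Power-steering pump fixed to the bench, shaft straight up: round cast body 88 mm in diameter, 75 mm high, with two low bolted ears along its x (68 mm from the axis) and a hose port along its +y (76 mm from the axis). Origin: on the shaft's axis at bench height; z up; x along the shaft's cross-pin.
- shaft_tip (a point): Centre of the upper end of the pump's steel shaft, 153 mm above the bench. The shaft is 16 mm in diameter and its last 8 mm taper to 8 mm.
- pin (a point): Top of the cross-pin, on the shaft's axis, 120 mm above the bench. The pin is 6 mm thick, lies along the pump's x and sticks out to 14 mm from the axis on both sides. A collar out of line rests on it with its foot at 120 mm; in line (either way round, within about 8 degrees) it drops 22 mm onto the spring cup.
- spring_cup (a joint): How far the spring cup is pushed down, in m. It is a disc 42 mm in diameter around the shaft, its top 98 mm above the bench at 0; hard stop at 0.010 (collar's foot then 88 mm above the bench). The spring pushes up with 5.6 N at 0 and 12.6 N at 0.010 and lifts the collar again when let go.
- spacer: Bystander: smooth steel spacer tube, 40 mm in diameter, 38 mm tall. Leave alone.
- pulley: Bystander: black belt pulley lying flat, 110 mm in diameter, 20 mm thick. Leave alone.
- spraycan: Bystander: spray can, 52 mm in diameter, 150 mm tall. Leave alone.
- socket_rail: Bystander: rail 200 mm long with seven upright sockets, 32 mm high. Leave alone.
- timber: Bystander: timber offcut 260 x 90 x 45 mm. Leave alone.
- spanner: Bystander: spanner lying on the bench. Leave alone.
There are look-alikes about, which are no part of the job. Leave any blue look-alike of the collar alone. Leave any yellow look-alike of the tin alone.

How it is judged:
By the outcome, as a careful person would: the job done as asked, in the order asked, and still so for the second after the job is handed in, while the arm keeps its last pose, push and grip.
It also fails if it takes over 58 s, if anything falls off the work surface, if the arm or the gripper's body presses on something with over 40 N, if the wrist force passes 120 N, or if a joint passes its speed limit or range.

## Working session

There is one attempt and no reset: what is moved stays moved. The work goes in short steps, Python scripts to look and compute and a tool call to move; the robot and the scene stay as the last step left them, time stands still between calls to the robot, and variables do not carry over. Pictures are saved under pics/ and viewed, and the job is handed in when it is done.

Besides the shell and the picture viewer there is one more tool, called after "Request:" as name(argument=value, ...) on one line, values as JSON. arm_command: Moves the arm, as the interface text tells. Its arguments: {"type":"object","properties":{"increments":{"type":"array"}},"required":["increments"]}

```bash
ls; mkdir -p pics; python3 - <<'E'
from rig import env, imaging, job, models
import cv2
s=env.get_state()
for k,v in s.items(): print(k,v)
for c in ("scene","top","wrist"):
    im=imaging.capture(c); cv2.imwrite(f"pics/{c}0.png",im[:,:,::-1])
    print(c,imaging.calibration(c))
    for l in ("collar","tin","pump","shaft_tip","pin"):
        if c!="wrist": 
            print(l,[(round(d['p'],2),[round(float(x)) for x in d['location']]) for d in models.place_of(c,l)])
E
```

```text
pics
time 0.0
joints [1.04042521e+00 3.14007590e-01 4.49252745e-02 1.30358113e+00
 1.71078260e-05 1.43118791e+00]
joint_vel [-6.88881491e-04 -1.07006577e-03 -4.04604810e-05  2.44950728e-04
  1.68488367e-03  2.26586460e-04]
joint_torque [ 1.26236660e-04 -4.80628502e+01  2.98531044e+01  1.93660380e-02
  3.73982147e-06 -1.33188743e-05]
tool_pos [218.75252064 531.19193699 230.38281676]
orientation [[ 3.80892859e-01 -9.59247510e-04 -9.24618684e-01]
 [ 9.24617337e-01 -1.60196119e-03  3.80893966e-01]
 [-1.84657484e-03 -9.99998257e-01  2.76761301e-04]]
contact_force [-0.55125707 -0.00184744 -0.11419075]
torque [0.00609594 0.0254541  0.0366675 ]
grip_width 85.43625089068406
scene {'vertical_fov': 48.734709761997635, 'cx': 290.2963434674697, 'cy': 209.4211364942881, 'k1': 0.05028326363840971, 'view': array([[ 3.62233551e-01,  9.32084302e-01,  2.38938257e-03,
        -2.26221571e+02],
       [ 7.51274785e-01, -2.90446776e-01, -5.92643964e-01,
        -3.68501755e+02],
       [-5.51700147e-01,  2.16470610e-01, -8.05461000e-01,
         1.66255308e+03],
       [ 0.00000000e+00,  0.00000000e+00,  
[... 781 characters left out ...]
, -278, 5]), (0.39, [760, -147, 0])]
tin [(0.84, [707, 345, -2]), (0.58, [571, 247, 1])]
pump [(0.62, [576, 26, 1])]
shaft_tip [(0.89, [574, 23, 152]), (0.24, [786, -50, -2])]
pin [(0.83, [578, 24, 116]), (0.55, [763, 165, 0])]
wrist {'vertical_fov': 69.51358468156997, 'cx': 278.4510629022458, 'cy': 209.99321736377937, 'k1': -0.015925488782048147, 'mount': array([[ 9.99999906e-01, -2.87936757e-04,  3.23776629e-04,
         5.22211687e-01],
       [-3.94668974e-04, -2.96918476e-01,  9.54902751e-01,
        -1.41510024e+02],
       [-1.78816338e-04, -9.54902789e-01, -2.96918561e-01,
         7.56230332e+01],
       [ 0.00000000e+00,  0.00000000e+00,  0.00000000e+00,
         1.00000000e+00]])}
```

View images.

View pics/scene0.png

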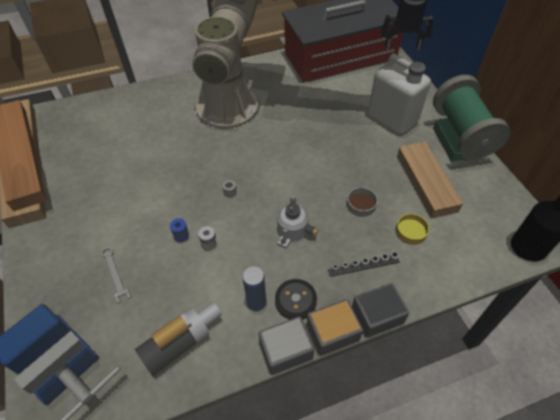

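View pics/top0.png

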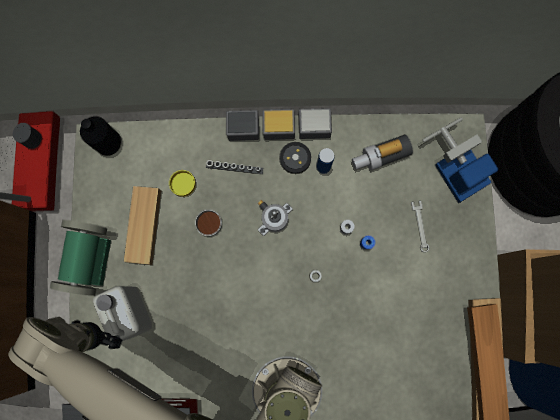

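```bash
cat > h.py <<'E'
import numpy as np, cv2
from rig import env, imaging, job, models
def K(c):
    h=420; f=h/2/np.tan(np.radians(c['vertical_fov'])/2); return f
def proj(P,c,V):
    P=np.atleast_2d(P); q=(V[:3,:3]@P.T).T+V[:3,3]; s=q[:,:2]/q[:,2:]; r2=(s**2).sum(1,keepdims=True)
    return s*(1+c['k1']*r2)*K(c)+[c['cx'],c['cy']]
def wview(st,c):
    T=np.eye(4);T[:3,:3]=st['orientation'];T[:3,3]=st['tool_pos']; return np.linalg.inv(T@c['mount'])
def ray(uv,c,V):
    d=(np.array(uv,float)-[c['cx'],c['cy']])/K(c); s=d.copy()
    for _ in range(20): s=d/(1+c['k1']*(s@s))
    R=V[:3,:3]; o=-R.T@V[:3,3]; return o,R.T@np.array([*s,1])
def atz(uv,z,c,V):
    o,d=ray(uv,c,V); return o+d*(z-o[2])/d[2]
def crop(im,x0,y0,x1,y1,k,name):
    cv2.imwrite("pics/"+name,cv2.resize(im[y0:y1,x0:x1,::-1],None,fx=k,fy=k,interpolation=cv2.INTER_CUBIC))
E
python3 - <<'E'
from h import *
for c in("scene","top"):
    k=imaging.calibration(c);V=k['view']
    for P in ([486,-285,60],[536,-217,60],[540,-471,38],[570,249,30],[710,344,30]): print(c,P,proj(P,k,V).round())
im=cv2.imread("pics/scene0.png")[:,:,::-1]
k=imaging.calibration("scene");a=proj([510,-250,30],k,k['view'])[0].astype(int);
crop(im,max(a[0]-70,0),max(a[1]-50,0),a[0]+70,a[1]+50,5,"c1.png")
E
```

```text
scene [486, -285, 60] [[176. 225.]]
scene [536, -217, 60] [[205. 232.]]
scene [540, -471, 38] [[112. 267.]]
scene [570, 249, 30] [[362. 199.]]
scene [710, 344, 30] [[414. 226.]]
top [486, -285, 60] [[369. 241.]]
top [536, -217, 60] [[348. 226.]]
top [540, -471, 38] [[422. 224.]]
top [570, 249, 30] [[208. 221.]]
top [710, 344, 30] [[180. 181.]]
```

View pics/c1.png

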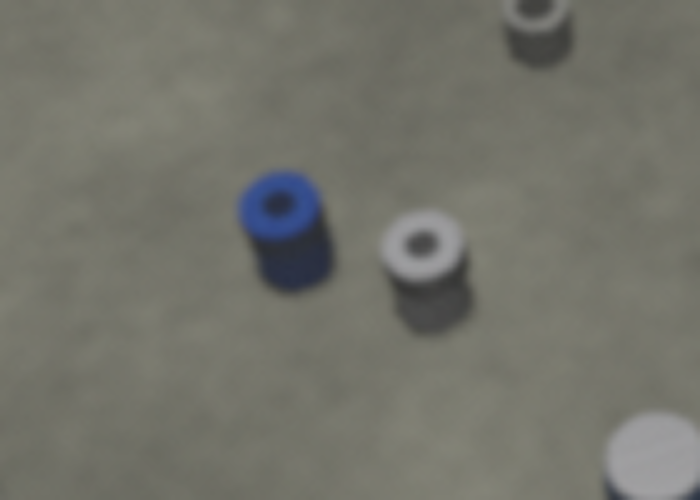

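```bash
python3 - <<'E'
from h import *
im=cv2.imread("pics/scene0.png")[:,:,::-1]
crop(im,160,165,330,255,4,"c2.png")
im=cv2.imread("pics/top0.png")[:,:,::-1]
crop(im,180,180,385,290,3.5,"c3.png")
E
```

```text
(no output)
```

View pics/c2.png

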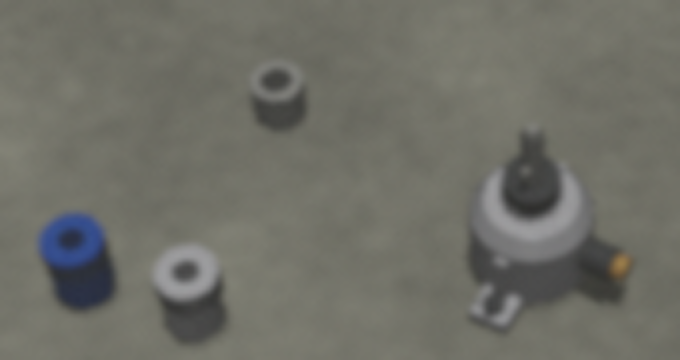

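View pics/c3.png

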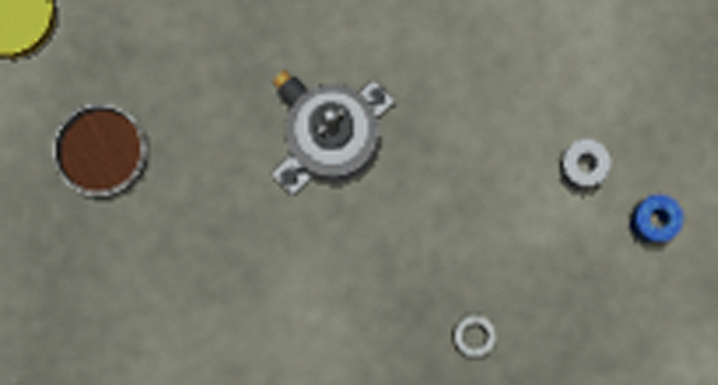

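```bash
python3 - <<'E'
from h import *
S=imaging.calibration("scene");T=imaging.calibration("top")
print("collar",atz((206.7,232.5),60,S,S['view']),atz((347.4,226.6),60,T,T['view']))
print("tin",atz((208.3,223.1),30,T,T['view']))
for z in(10,15,20):
  a=atz((288,207.7),z,T,T['view']);b=atz((263.1,230.6),z,T,T['view']);print("ears",a,b,(a+b)/2,np.linalg.norm(a-b),np.degrees(np.arctan2(*(a-b)[1::-1])))
st=env.get_state();print(st['time'],st['tool_pos'])
R=st['orientation']
g=np.array([538,-217,180])
print(R.T@(g-st['tool_pos']))
E
```

```text
collar [ 539.70111073 -212.5210296    60.        ] [ 534.84691163 -214.93645053   60.        ]
tin [562.58633501 247.78933859  30.        ]
ears [611.25891459 -21.5057687   10.        ] [535.06568217  64.72963518  10.        ] [573.16229838  21.61193324  10.        ] 115.0736874757106 -48.53781598321864
ears [610.43605359 -21.45838214  15.        ] [534.46546762  64.52503077  15.        ] [572.45076061  21.53332431  15.        ] 114.73742732733575 -48.537815983218614
ears [609.6131926  -21.41099559  20.        ] [533.86525308  64.32042636  20.        ] [571.73922284  21.45471539  20.        ] 114.40116717896088 -48.537815983218586
0.65 [219.06673916 531.69740143 231.36049451]
[-570.78649507   51.27129451 -580.06737159]
```

Request:
arm_command(increments=[-570,50,-579,0,1.83,0,1,-570,50,-579,0,1.83,0,1,-570,50,-579,0,1.83,0,1,-570,50,-579,0,1.83,0,1,-570,50,-579,0,1.83,0,1,-570,50,-579,0,1.83,0,1,-570,50,-579,0,1.83,0,1,-570,50,-579,0,1.83,0,1,-570,50,-579,0,1.83,0,1,-570,50,-579,0,1.83,0,1,-570,50,-579,0,1.83,0,1,-570,50,-579,0,1.83,0,1,-570,50,-579,0,1.83,0,1,-570,50,-579,0,1.83,0,1,-570,50,-579,0,1.83,0,1,-570,50,-579,0,1.83,0,1,-570,50,-579,0,1.83,0,1])

```text
time: 2.78
tool_pos: [537.1, -214.6, 181.9]
orientation: [[0.797, 0.001, 0.604], [-0.604, -0.0, 0.797], [0.001, -1.0, 0.0]]
contact_force: [-0.2, 0.4, 0.3]
grip_width: 85.1
```

```bash
python3 - <<'E'
from h import *
st=env.get_state();print(st['time'],st['tool_pos'],st['joints'],st['orientation'])
im=imaging.capture("wrist");cv2.imwrite("pics/w1.png",im[:,:,::-1])
print(models.place_of("wrist","collar"))
W=imaging.calibration("wrist");print(proj([537,-215,60],W,wview(st,W)))
E
```

```text
2.775 [ 537.13279927 -214.60440548  181.88011281] [-5.18984668e-01  3.37336682e-01 -4.17626282e-02  1.19116058e+00
  2.37208989e-04  1.70014843e+00] [[ 7.97089154e-01  5.83454903e-04  6.03861358e-01]
 [-6.03861432e-01 -6.00973441e-05  7.97089310e-01]
 [ 5.01356130e-04 -9.99999828e-01  3.04422972e-04]]
[{'location': [486.0, -278.6, -3.3], 'p': 0.8}, {'location': [535.2, -212.9, 1.4], 'p': 0.78}]
[[278.48888514 204.74925463]]
```

View pics/w1.png

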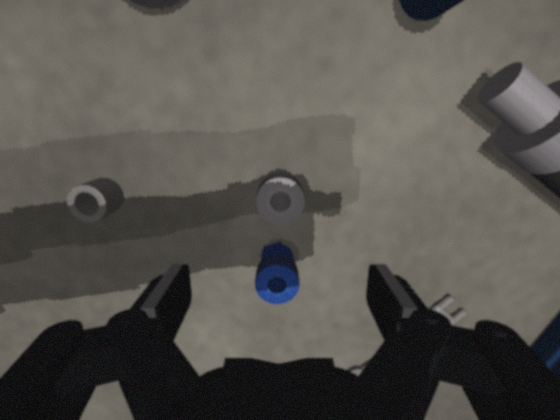

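```bash
python3 - <<'E'
from h import *
st=env.get_state()
W=imaging.calibration("wrist");V=wview(st,W)
im=cv2.imread("pics/w1.png")[:,:,::-1];crop(im,230,150,330,320,4,"w1c.png")
for uv in [(280.5,200.5),(280.5,201.5)]:
  p=atz(uv,60,W,V);print(p,st['orientation'].T@(p-st['tool_pos']))
E
```

```text
[ 541.03194581 -213.23639027   60.        ] [  1.88787683 121.83992153   3.57540248]
[ 540.46715038 -213.98436344   60.        ] [  1.88959063 121.83971548   2.6381433 ]
```

View pics/w1c.png

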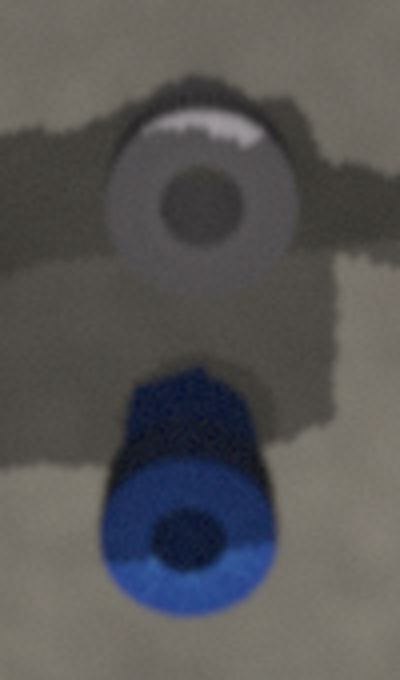

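Request:
arm_command(increments=[2,50,3,0,0,0,1,2,100,3,0,0,0,1,2,140,3,0,0,0,1,2,157,3,0,0,0,1,2,157,3,0,0,0,1,2,157,3,0,0,0,1,2,157,3,0,0,0,-1,2,157,3,0,0,0,-1,2,157,3,0,0,0,-1,2,157,3,0,0,0,-1,2,157,3,0,0,0,-1,2,157,3,0,0,0,-1,2,157,3,0,0,0,-1,2,157,3,0,0,0,-1])

```text
time: 4.62
tool_pos: [541.4, -214.1, 26.0]
orientation: [[0.797, 0.002, 0.604], [-0.604, -0.001, 0.797], [0.002, -1.0, 0.001]]
contact_force: [-1.6, 1.1, 6.6]
grip_width: 42.7
```

Request:
arm_command(increments=[0,-50,0,0,0,0,-1,0,-100,0,0,0,0,-1,0,-150,0,0,0,0,-1,0,-204,0,0,0,0,-1,0,-204,0,0,0,0,-1])

```text
time: 5.25
tool_pos: [543.2, -215.2, 235.1]
orientation: [[0.797, 0.01, 0.604], [-0.604, -0.006, 0.797], [0.011, -1.0, 0.002]]
contact_force: [-0.3, -0.6, -1.5]
grip_width: 43.1
```

```bash
python3 - <<'E'
from h import *
st=env.get_state();print(st['time'],st['tool_pos'],st['joints'],st['contact_force'],st['grip_width'])
im=imaging.capture("wrist");cv2.imwrite("pics/w2.png",im[:,:,::-1])
im=imaging.capture("top");crop(im,180,160,400,300,3.5,"t2.png")
tin=np.array([566,248,230]);print(st['orientation'].T@(tin-st['tool_pos']))
E
```

```text
5.25 [ 543.20032644 -215.17294155  235.07986501] [-5.14609983e-01  3.20562049e-01  6.54547307e-02  1.30411881e+00
  1.86300700e-04  1.70482187e+00] [-0.3291919  -0.62007343 -1.49735192] 43.065136905699966
[-261.67770324    2.74873761  382.87338377]
```

View pics/w2.png

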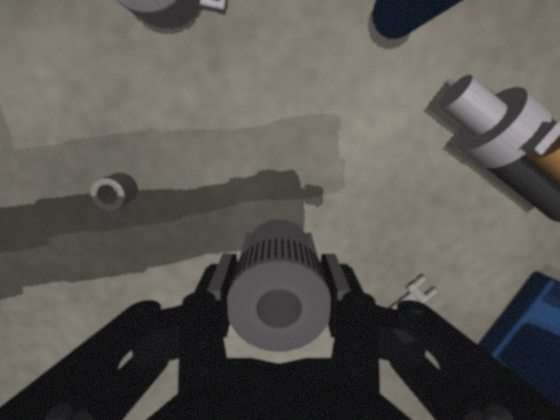

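View pics/t2.png

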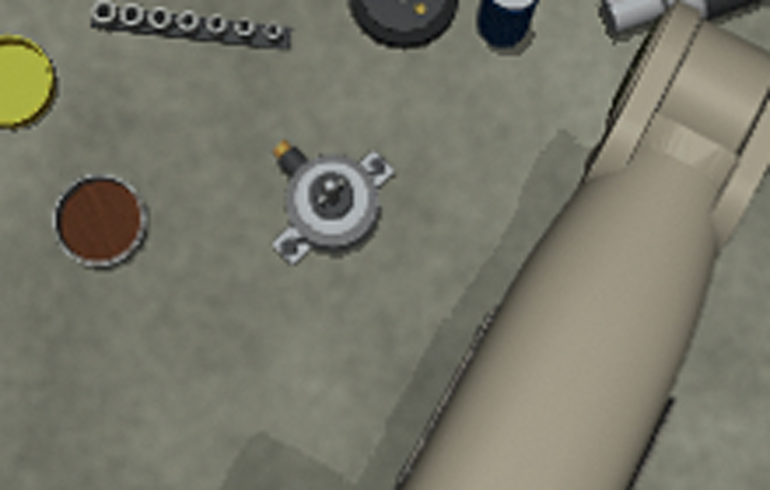

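Request:
arm_command(increments=[-262,0,383,0,0,0,-1,-262,0,383,0,0,0,-1,-262,0,383,0,0,0,-1,-262,0,383,0,0,0,-1,-262,0,383,0,0,0,-1,-262,0,383,0,0,0,-1,-262,0,383,0,0,0,-1,-262,0,383,0,0,0,-1,-262,0,383,0,0,0,-1,-262,0,383,0,0,0,-1])

```text
time: 6.6
tool_pos: [562.6, 248.8, 227.5]
orientation: [[0.797, -0.001, 0.604], [-0.604, -0.003, 0.797], [0.001, -1.0, -0.003]]
contact_force: [0.5, -0.7, -1.7]
grip_width: 42.9
```

```bash
python3 - <<'E'
from h import *
st=env.get_state();print(st['time'],st['tool_pos'],st['joints'],st['contact_force'],st['grip_width'],st['orientation'])
im=imaging.capture("wrist");cv2.imwrite("pics/w3.png",im[:,:,::-1])
print(models.place_of("wrist","tin"))
im=imaging.capture("scene");crop(im,240,90,440,240,4,"s3.png")
E
```

```text
6.6 [562.62295672 248.84755841 227.49836774] [ 2.87213594e-01  3.95381360e-01  1.54973362e-01  1.33174330e+00
 -2.41982003e-03  2.50676790e+00] [ 0.53838516 -0.67522962 -1.7236387 ] 42.93374945434368 [[ 7.96836178e-01 -6.13971152e-04  6.04195108e-01]
 [-6.04194335e-01 -2.70452991e-03  7.96832411e-01]
 [ 1.14483162e-03 -9.99996154e-01 -2.52602517e-03]]
[{'location': [574.6, 251.2, -2.6], 'p': 0.93}, {'location': [710.7, 343.3, 2.8], 'p': 0.75}]
```

View pics/w3.png

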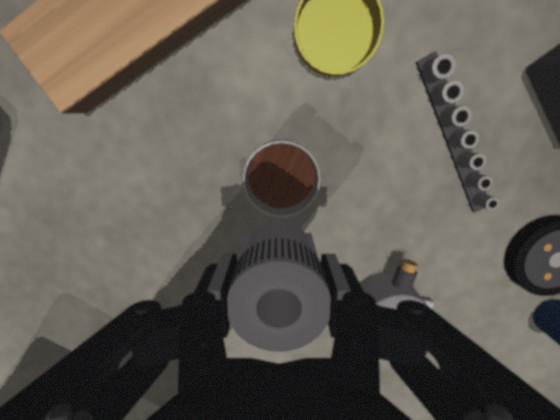

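View pics/s3.png

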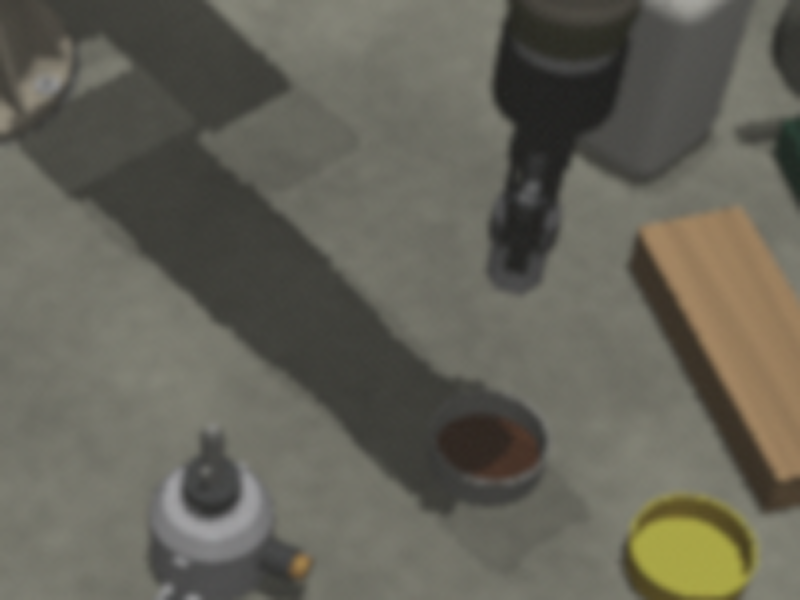

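```bash
python3 - <<'E'
from h import *
st=env.get_state()
W=imaging.calibration("wrist");V=wview(st,W)
p=atz((282,177.5),30,W,V);print(p,st['orientation'].T@(p-st['tool_pos']))
T=[569,249.5,39];print(st['orientation'].T@(T-st['tool_pos']))
E
```

```text
[572.66282727 252.92806436  30.        ] [  4.01170153 198.92088283   9.38455703]
[  3.19416728 189.92073928   4.43511436]
```

Request:
arm_command(increments=[4,50,6,0,0,0,-1,4,100,6,0,0,0,-1,4,140,6,0,0,0,-1,4,165,6,0,0,0,-1,4,180,6,0,0,0,-1,4,187,6,0,0,0,-1,4,189.5,6,0,0,0,-1,4,189.5,6,0,0,0,-1,4,189.5,6,0,0,0,-1,4,189.5,6,0,0,0,-1])

```text
time: 8.0
tool_pos: [570.9, 250.4, 40.0]
orientation: [[0.796, 0.003, 0.605], [-0.605, -0.002, 0.796], [0.003, -1.0, 0.0]]
contact_force: [-0.6, 0.4, -2.3]
grip_width: 42.7
```

```bash
python3 - <<'E'
from h import *
st=env.get_state();print(st['time'],st['tool_pos'],st['contact_force'],st['grip_width'])
im=imaging.capture("wrist");cv2.imwrite("pics/w4.png",im[:,:,::-1])
im=imaging.capture("scene");crop(im,310,150,420,240,6,"s4.png")
E
```

```text
8.0 [570.92812373 250.40172657  40.0105848 ] [-0.62888389  0.42273117 -2.33454842] 42.68954489507806
```

View pics/w4.png

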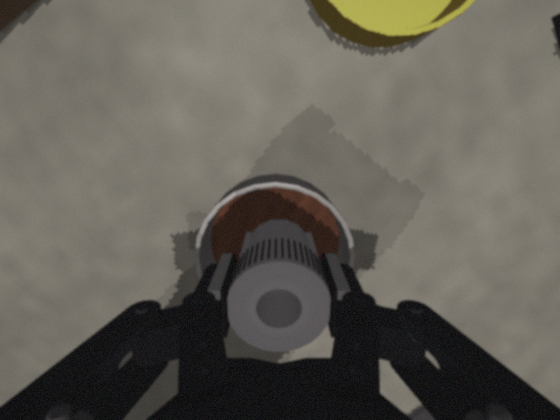

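View pics/s4.png

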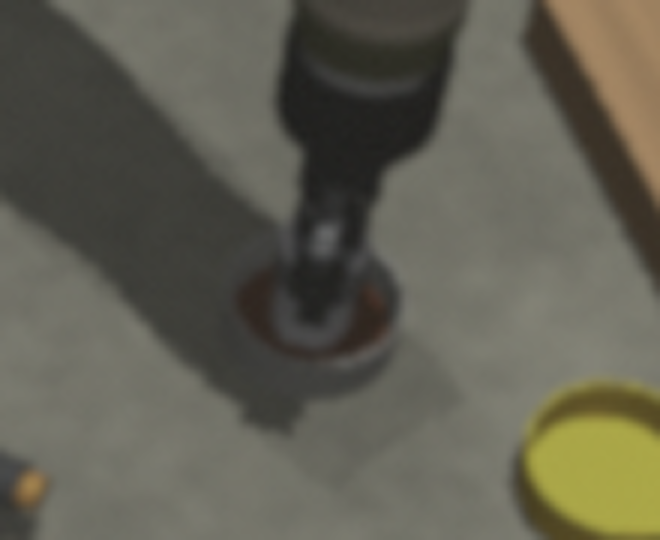

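Request:
arm_command(increments=[0,2,0,0,0,0,-1,0,4,0,0,0,0,-1,0,5,0,0,0,0,-1,0,5,0,0,0,0,-1,0,5,0,0,0,0,-1])

```text
time: 8.72
tool_pos: [570.8, 250.4, 34.7]
orientation: [[0.796, 0.002, 0.605], [-0.605, -0.002, 0.796], [0.003, -1.0, 0.0]]
contact_force: [-0.0, 0.0, -0.5]
grip_width: 42.8
```

Request:
arm_command(increments=[0,-15,0,0,0,0,-1,0,-50,0,0,0,0,-1,0,-100,0,0,0,0,-1,0,-150,0,0,0,0,-1,0,-190,0,0,0,0,-1,0,-205,0,0,0,0,-1,0,-205,0,0,0,0,-1])

```text
time: 9.6
tool_pos: [570.8, 250.9, 240.7]
orientation: [[0.796, 0.004, 0.605], [-0.605, -0.001, 0.796], [0.004, -1.0, 0.002]]
contact_force: [-0.2, 0.5, -2.1]
grip_width: 43.0
```

```bash
python3 - <<'E'
from h import *
st=env.get_state();print(st['time'],st['tool_pos'],st['joints'],st['contact_force'])
W=imaging.calibration("wrist");M=np.linalg.inv(W['mount'])
im=imaging.capture("wrist");crop(im,200,200,360,370,4,"w5.png")
im=imaging.capture("scene");cv2.imwrite("pics/s5.png",im[:,:,::-1])
# collar top centre as fn of tool z
for z in (-4,0,4):
  print(z,proj([0,-34,z],W,M))
for z in(40,60,80,100): print(z,proj([0,77,z],W,M),proj([0,110,z],W,M),proj([0,30,z],W,M))
R=st['orientation']
print(R.T@(np.array([573,24,240])-st['tool_pos']))
E
```

```text
9.6 [570.80371887 250.85816758 240.69804888] [ 2.86461504e-01  4.05333440e-01  2.01868022e-01  1.36351704e+00
 -2.16689661e-03  2.50758383e+00] [-0.1623779   0.45496253 -2.05114208]
-4 [[278.03000961 317.39587592]]
0 [[278.02414857 309.25080515]]
4 [[278.01818216 300.9425388 ]]
40 [[278.33849364 168.64560234]] [[278.38947243 162.0043788 ]] [[278.23411466 182.24618358]]
60 [[278.33030299 140.48289246]] [[278.38355095 137.30796918]] [[278.22010731 147.05419982]]
80 [[278.32169153 110.76889092]] [[278.37735827 111.43251301]] [[278.20521126 109.38033973]]
100 [[278.31263533  79.40225416]] [[278.37088026  84.31140992]] [[278.18936667  69.01599345]]
[ 139.09580826    0.93449594 -179.22450156]
```

View pics/w5.png

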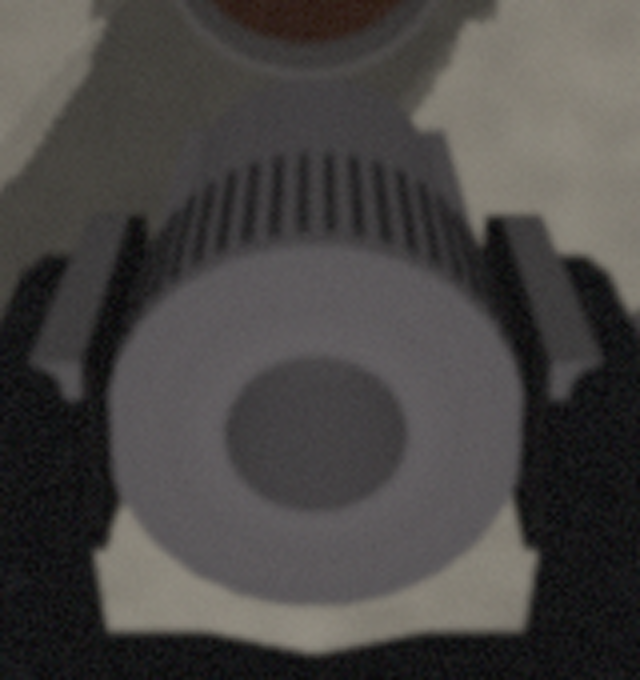

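View pics/s5.png

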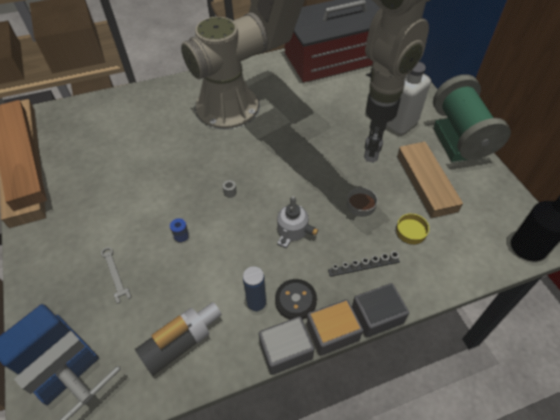

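Request:
arm_command(increments=[139,0,-249,0,0,0,-1,139,0,-249,0,0,0,-1,139,0,-249,0,0,0,-1,139,0,-249,0,0,0,-1,139,0,-249,0,0,0,-1,139,0,-249,0,0,0,-1,139,0,-249,0,0,0,-1,139,0,-249,0,0,0,-1])

```text
time: 10.7
tool_pos: [529.3, -30.7, 237.9]
orientation: [[0.797, -0.002, 0.604], [-0.604, -0.002, 0.797], [-0.0, -1.0, -0.003]]
contact_force: [0.1, 0.5, -2.2]
grip_width: 42.9
```

```bash
python3 - <<'E'
from h import *
st=env.get_state();print(st['time'],st['tool_pos'],st['joints'],st['joint_vel'].round(3),st['orientation'])
im=imaging.capture("wrist");cv2.imwrite("pics/w6.png",im[:,:,::-1]);crop(im,200,60,360,200,5,"w6c.png")
for l in("shaft_tip","pin","pump"):print(l,models.place_of("wrist",l))
E
```

```text
10.7 [529.25007982 -30.70124039 237.92504833] [-0.20815308  0.22530198 -0.05528218  1.29145038 -0.00222288  2.01133727] [ 0.006 -0.004  0.007  0.002 -0.    -0.   ] [[ 7.96874168e-01 -1.67084848e-03  6.04143003e-01]
 [-6.04145289e-01 -1.91901984e-03  7.96871876e-01]
 [-1.72089755e-04 -9.99996763e-01 -2.53865258e-03]]
shaft_tip [{'location': [573.4, 25.1, 150.5], 'p': 0.93}]
pin [{'location': [578.0, 22.9, 116.0], 'p': 0.76}, {'location': [576.4, 23.2, 153.1], 'p': 0.21}]
pump [{'location': [576.8, 25.5, 0.3], 'p': 0.66}]
```

View pics/w6.png

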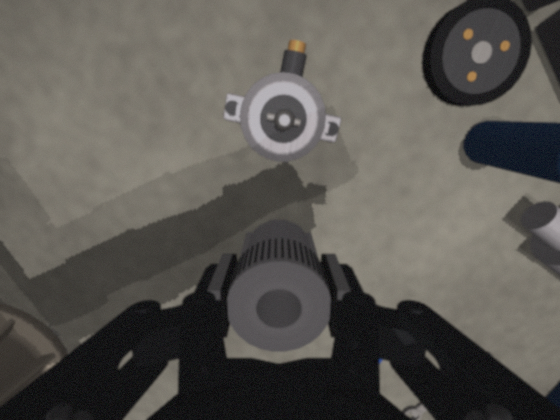

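View pics/w6c.png

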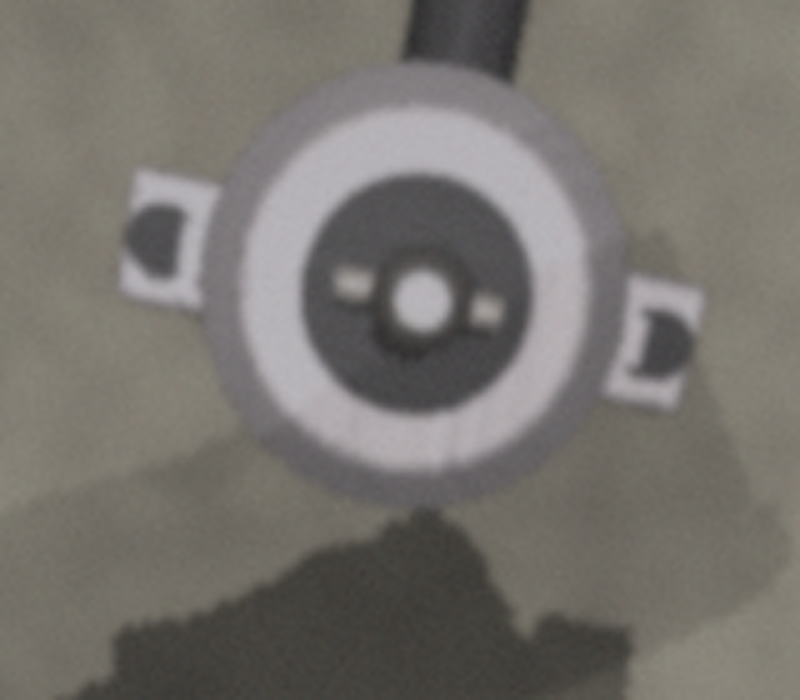

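```bash
python3 - <<'E'
from h import *
st=env.get_state()
W=imaging.calibration("wrist");V=wview(st,W)
p=atz((284.2,120.2),153,W,V);print(p)
o=st['orientation'].T@(p-st['tool_pos']);print("tool offset",o)
# bore centre measured with same cam at y=-34
o2,d=ray((279,308.5),W,np.linalg.inv(W['mount']));b=o2+d*(-34-o2[1])/d[1];print("bore",b)
a=atz((200+352/5,60+284/5),120,W,V);c=atz((200+487/5,60+311/5),120,W,V)
print(a,c,(a+c)/2,np.degrees(np.arctan2(*(c-a)[1::-1])))
a=st['orientation'].T@(c-a);print(a)
E
```

```text
[577.36724277  24.97323708 153.        ]
tool offset [ 4.22198171 85.38949522 73.66003386]
bore [  0.40958842 -34.           0.3667335 ]
[570.11518661  33.2036808  120.        ] [585.27638827  16.34269139 120.        ] [577.69578744  24.77318609 120.        ] -48.03849751021258
[22.26829408  0.03193869 -4.2751676 ]
```

Request:
arm_command(increments=[4,0,40,0,0,0,-1,4,0,73,0,0,0,-1,4,0,73.3,0,0,0,-1,4,25,73.3,0,0,0,-1,4,45,73.3,0,0,0,-1,4,52,73.3,0,0,0,-1,4,52,73.3,0,0,0,-1,4,52,73.3,0,0,0,-1])

```text
time: 11.9
tool_pos: [577.5, 24.7, 187.4]
orientation: [[0.797, 0.001, 0.604], [-0.604, -0.003, 0.797], [0.002, -1.0, -0.001]]
contact_force: [0.1, 0.3, -1.1]
grip_width: 42.6
```

```bash
cat > st.py <<'E'
from h import *
st=env.get_state();print(st['time'],st['tool_pos'].round(2),st['contact_force'].round(1),st['torque'].round(2),st['grip_width'].round(1),"j",st['joints'].round(3)); R=st['orientation'];print(R.round(4))
E
cat > look.py <<'E'
import sys
from st import *
n=sys.argv[1]
im=imaging.capture("wrist");crop(im,190,180,370,350,4,"w%s.png"%n)
im=imaging.capture("scene");crop(im,240,140,350,260,5,"s%s.png"%n)
E
python3 look.py 7
python3 - <<'E'
from h import *
st=env.get_state();p=np.array([577.37,24.97,153]);print((st['orientation'].T@(p-st['tool_pos'])))
E
```

```text
[-0.30818018 34.42018236  0.19362557]Traceback (most recent call last):
  File "look.py", line 2, in <module>
    from st import *
  File "st.py", line 2, in <module>
    st=env.get_state();print(st['time'],st['tool_pos'].round(2),st['contact_force'].round(1),st['torque'].round(2),st['grip_width'].round(1),"j",st['joints'].round(3)); R=st['orientation'];print(R.round(4))
                                                                                                                   ^^^^^^^^^^^^^^^^^^^^^^
AttributeError: 'float' object has no attribute 'round'
```

```bash
sed -i "s/st\['grip_width'\].round(1)/st['grip_width']/" st.py; python3 look.py 7
```

```text
11.9 [577.46  24.72 187.42] [ 0.1  0.3 -1.1] [-0.01  0.07  0.01] 42.6176037616557 j [-9.500e-02  3.340e-01 -3.300e-02  1.203e+00 -2.000e-03  2.125e+00]
[[ 0.7967  0.0011  0.6043]
 [-0.6043 -0.0025  0.7967]
 [ 0.0024 -1.     -0.0014]]
```

View pics/w7.png

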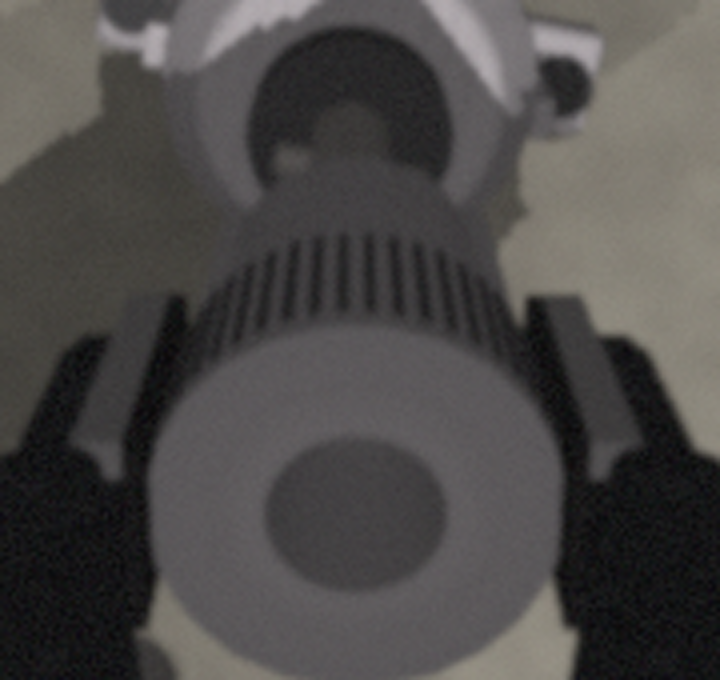

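View pics/s7.png

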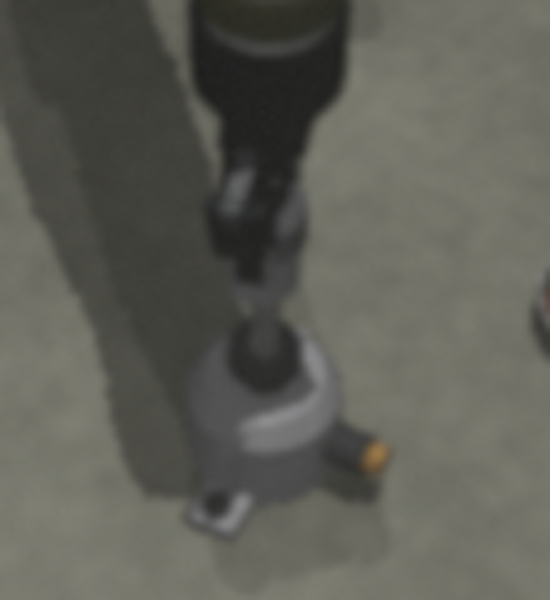

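Request:
arm_command(increments=[-0.7,4,-0.2,0,0,0,-1,-0.7,8,-0.2,0,0,0,-1,-0.7,12,-0.2,0,0,0,-1,-0.7,15,-0.2,0,0,0,-1,-0.7,17,-0.2,0,0,0,-1,-0.7,17,-0.2,0,0,0,-1])

```text
time: 12.75
tool_pos: [576.8, 25.0, 170.2]
orientation: [[0.797, 0.001, 0.604], [-0.604, -0.003, 0.797], [0.002, -1.0, -0.001]]
contact_force: [0.2, 0.4, -0.7]
grip_width: 42.8
```

```bash
python3 look.py 8
```

```text
12.75 [576.8   24.99 170.18] [ 0.2  0.4 -0.7] [ 0.01 -0.07 -0.02] 42.821987265663914 j [-9.400e-02  3.410e-01 -6.600e-02  1.163e+00 -2.000e-03  2.125e+00]
[[ 7.968e-01  9.000e-04  6.043e-01]
 [-6.043e-01 -2.500e-03  7.968e-01]
 [ 2.200e-03 -1.000e+00 -1.500e-03]]
```

View pics/w8.png

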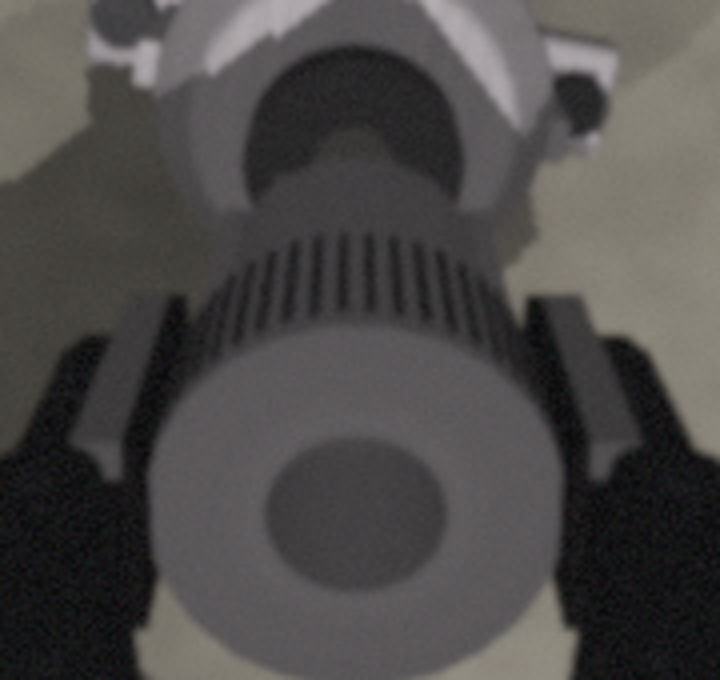

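Request:
arm_command(increments=[0,4,0,0,0,0,-1,0,8,0,0,0,0,-1,0,12,0,0,0,0,-1,0,16,0,0,0,0,-1,0,19,0,0,0,0,-1,0,19,0,0,0,0,-1])

```text
time: 13.6
tool_pos: [576.7, 24.9, 151.1]
orientation: [[0.797, 0.001, 0.604], [-0.604, -0.002, 0.797], [0.002, -1.0, -0.002]]
contact_force: [-0.2, -0.7, -1.7]
grip_width: 43.0
```

```bash
python3 look.py 9
```

```text
13.6 [576.74  24.94 151.1 ] [-0.2 -0.7 -1.7] [ 0.04  0.02 -0.02] 42.95613758657893 j [-9.500e-02  3.520e-01 -9.900e-02  1.120e+00 -2.000e-03  2.125e+00]
[[ 7.968e-01  7.000e-04  6.043e-01]
 [-6.043e-01 -2.500e-03  7.968e-01]
 [ 2.000e-03 -1.000e+00 -1.600e-03]]
```

View pics/w9.png

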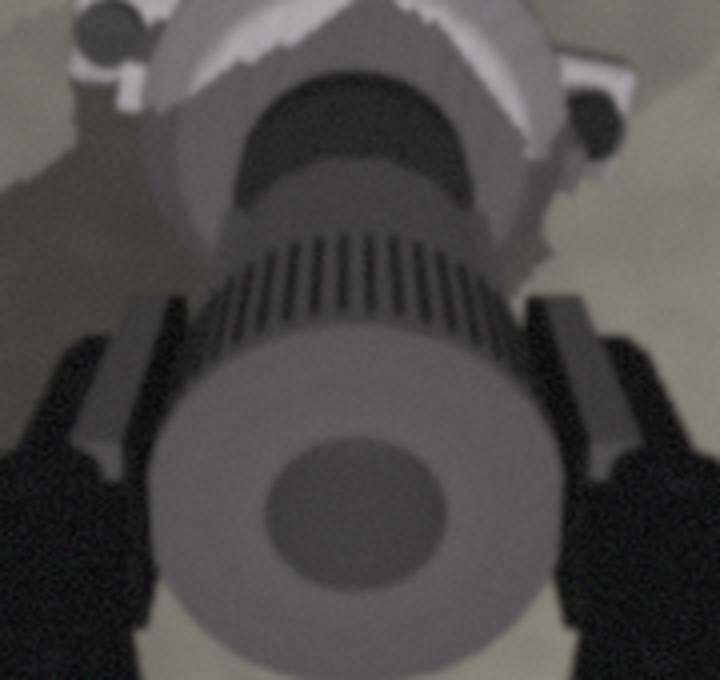

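Request:
arm_command(increments=[0,2,0,0,0,0,-1,0,4,0,0,0,0,-1,0,6,0,0,0,0,-1,0,6,0,0,0,0,-1])

```text
time: 14.2
tool_pos: [577.0, 24.9, 145.4]
orientation: [[0.797, 0.001, 0.604], [-0.604, -0.003, 0.797], [0.003, -1.0, -0.001]]
contact_force: [0.4, 1.1, -0.6]
grip_width: 42.5
```

Request:
arm_command(increments=[0,1,0,0,0,0,-1,0,2,0,0,0,0,-1,0,2,0,0,0,0,-1])

```text
time: 14.58
tool_pos: [577.6, 25.1, 143.7]
orientation: [[0.797, 0.003, 0.604], [-0.604, -0.002, 0.797], [0.003, -1.0, -0.0]]
contact_force: [0.8, 0.5, 0.5]
grip_width: 43.0
```

Request:
arm_command(increments=[0,1,0,0,0,0,-1,0,2,0,0,0,0,-1,0,2,0,0,0,0,-1])

```text
time: 14.95
tool_pos: [578.0, 25.1, 142.2]
orientation: [[0.797, 0.004, 0.604], [-0.604, -0.002, 0.797], [0.004, -1.0, 0.001]]
contact_force: [1.0, 1.2, 4.3]
grip_width: 42.9
```

Request:
arm_command(increments=[0,3,0,0,-0.06,0,-1,0,3,0,0,-0.16,0,-1,0,3,0,0,-0.26,0,-1,0,3,0,0,-0.36,0,-1,0,3,0,0,-0.46,0,-1])

```text
time: 15.58
tool_pos: [578.6, 25.3, 141.5]
orientation: [[0.982, 0.007, 0.187], [-0.187, -0.002, 0.982], [0.007, -1.0, -0.001]]
contact_force: [-3.7, 2.9, 13.3]
grip_width: 43.0
```

```bash
python3 look.py 10
```

```text
15.575 [578.63  25.29 141.51] [-3.7  2.9 13.3] [ 0.49  0.13 -1.54] 43.03716246513587 j [-9.400e-02  3.560e-01 -1.170e-01  1.091e+00 -1.000e-03  1.664e+00]
[[ 9.824e-01  6.700e-03  1.867e-01]
 [-1.867e-01 -1.900e-03  9.824e-01]
 [ 7.000e-03 -1.000e+00 -6.000e-04]]
```

View pics/w10.png

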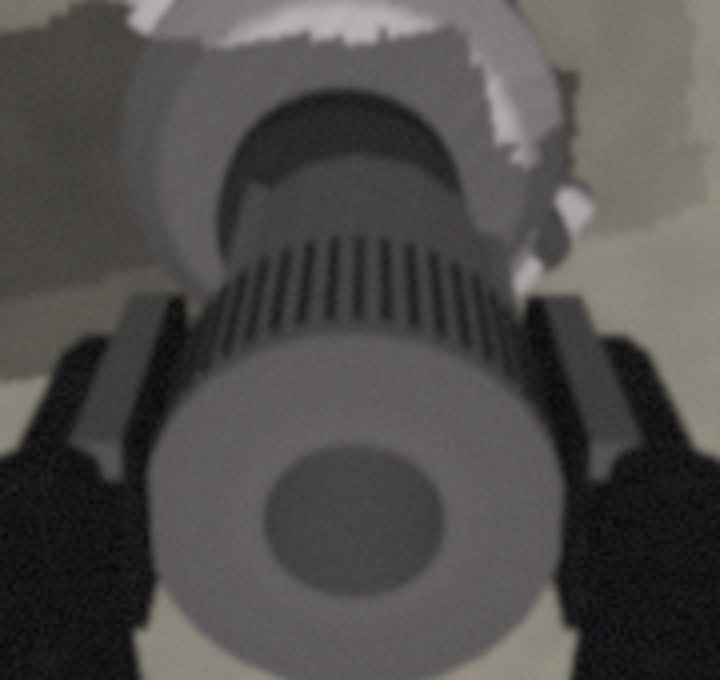

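Request:
arm_command(increments=[0,-1,0,0,0.05,0,-1,0,-1,0,0,0.1,0,-1,0,-1,0,0,0.1,0,-1])

```text
time: 16.05
tool_pos: [578.3, 25.0, 141.6]
orientation: [[0.958, 0.006, 0.286], [-0.286, -0.002, 0.958], [0.006, -1.0, -0.001]]
contact_force: [1.3, -0.0, -3.1]
grip_width: 42.9
```

```bash
python3 st.py
```

```text
16.05 [578.3   25.02 141.62] [ 1.3 -0.  -3.1] [-0.07 -0.7  -0.44] 42.867721557670194 j [-0.095  0.356 -0.116  1.093 -0.002  1.766]
[[ 9.583e-01  5.600e-03  2.857e-01]
 [-2.857e-01 -2.200e-03  9.583e-01]
 [ 6.000e-03 -1.000e+00 -5.000e-04]]
```

Request:
arm_command(increments=[0,0,0,0,0.04,0,-1,0,2,0,0,0.06,0,-1,0,4,0,0,0.06,0,-1,0,6,0,0,0.06,0,-1])

```text
time: 16.55
tool_pos: [578.5, 25.0, 141.2]
orientation: [[0.94, 0.009, 0.342], [-0.342, -0.003, 0.94], [0.01, -1.0, 0.001]]
contact_force: [-14.7, 1.5, 41.8]
grip_width: 42.7
```

```bash
python3 st.py
```

```text
16.55 [578.47  25.   141.18] [-14.7   1.5  41.8] [ 0.3   3.06 -0.27] 42.72999181817451 j [-0.094  0.354 -0.121  1.086 -0.002  1.825]
[[ 9.397e-01  9.400e-03  3.418e-01]
 [-3.417e-01 -2.900e-03  9.398e-01]
 [ 9.800e-03 -1.000e+00  5.000e-04]]
```

Request:
arm_command(increments=[-1.4,-2,-0.5,0,0.03,0.01,-1,-1.4,-3,-0.5,0,0.03,0.01,-1,-1.4,-3,-0.5,0,0.03,0.01,-1])

```text
time: 16.92
tool_pos: [577.0, 24.9, 144.2]
orientation: [[0.929, 0.0, 0.369], [-0.369, 0.001, 0.929], [-0.0, -1.0, 0.001]]
contact_force: [0.5, 0.1, 2.5]
grip_width: 42.5
```

```bash
python3 look.py 11
```

```text
16.925 [577.04  24.91 144.2 ] [0.5 0.1 2.5] [ 0.03 -0.15  0.02] 42.49416308884819 j [-9.600e-02  3.570e-01 -1.090e-01  1.105e+00  1.000e-03  1.853e+00]
[[ 9.293e-01  1.000e-04  3.692e-01]
 [-3.692e-01  5.000e-04  9.293e-01]
 [-1.000e-04 -1.000e+00  5.000e-04]]
```

View pics/w11.png

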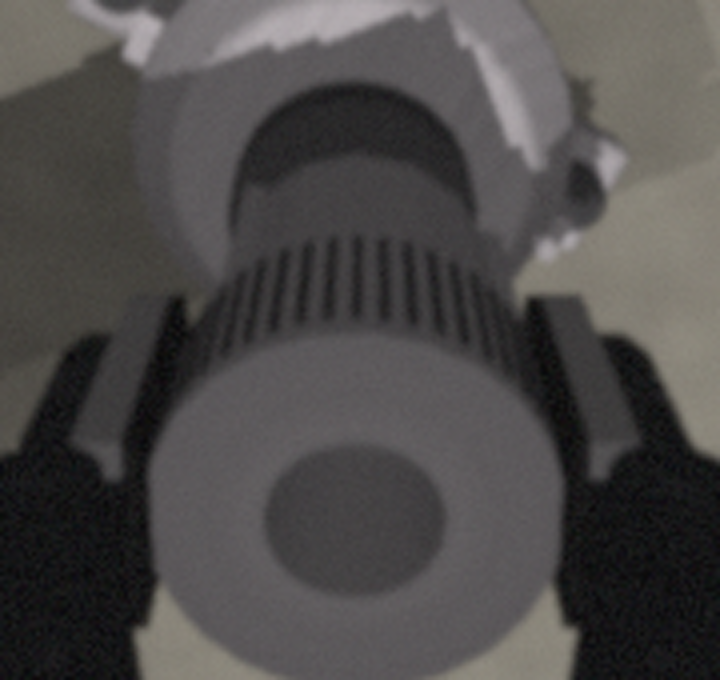

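View pics/s11.png

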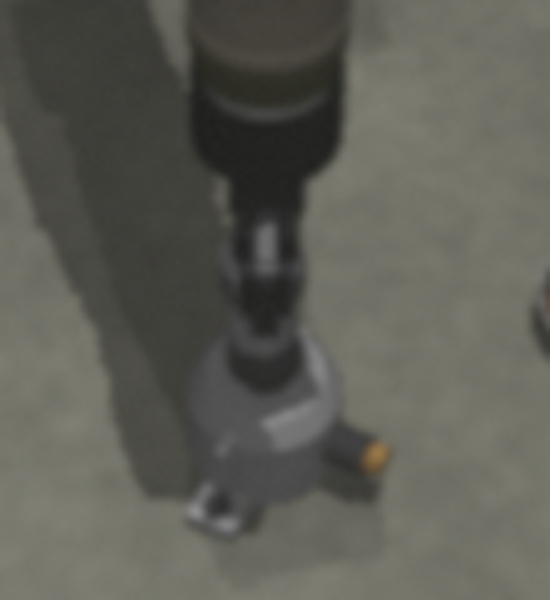

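Request:
arm_command(increments=[0,0,0,0,-0.08,0,-1,0,0,0,0,-0.16,0,-1,0,0,0,0,-0.24,0,-1,0,0,0,0,-0.24,0,-1])

```text
time: 17.52
tool_pos: [577.7, 25.1, 145.2]
orientation: [[0.991, 0.002, 0.137], [-0.137, 0.001, 0.991], [0.002, -1.0, 0.001]]
contact_force: [0.6, 0.3, 8.4]
grip_width: 43.2
```

```bash
python3 st.py
```

```text
17.525 [577.67  25.05 145.24] [0.6 0.3 8.4] [0.2  0.04 0.03] 43.155013502558724 j [-9.600e-02  3.560e-01 -1.080e-01  1.106e+00  1.000e-03  1.612e+00]
[[ 9.906e-01  2.000e-03  1.368e-01]
 [-1.368e-01  7.000e-04  9.906e-01]
 [ 1.800e-03 -1.000e+00  1.000e-03]]
```

Request:
arm_command(increments=[0,1,0,0,0.06,0,-1,0,1,0,0,0.12,0,-1,0,1,0,0,0.18,0,-1])

```text
time: 17.9
tool_pos: [578.0, 25.1, 144.8]
orientation: [[0.95, 0.003, 0.313], [-0.313, 0.001, 0.95], [0.003, -1.0, 0.002]]
contact_force: [0.5, 0.6, 4.3]
grip_width: 42.4
```

```bash
python3 st.py
```

```text
17.9 [577.99  25.14 144.8 ] [0.5 0.6 4.3] [ 0.05 -0.18  0.  ] 42.398099887136134 j [-9.600e-02  3.560e-01 -1.090e-01  1.104e+00  1.000e-03  1.794e+00]
[[ 9.497e-01  2.900e-03  3.132e-01]
 [-3.132e-01  7.000e-04  9.497e-01]
 [ 2.600e-03 -1.000e+00  1.600e-03]]
```

Request:
arm_command(increments=[0,1,0,0,0.06,0,-1,0,1,0,0,0.12,0,-1,0,1,0,0,0.18,0,-1])

```text
time: 18.27
tool_pos: [577.2, 25.1, 143.0]
orientation: [[0.877, 0.001, 0.48], [-0.48, 0.001, 0.877], [0.0, -1.0, 0.001]]
contact_force: [0.2, 1.1, -1.3]
grip_width: 43.0
```

```bash
python3 st.py
```

```text
18.275 [577.18  25.14 143.  ] [ 0.2  1.1 -1.3] [-0.04  0.02  0.03] 43.00759136068018 j [-9.600e-02  3.570e-01 -1.110e-01  1.102e+00  1.000e-03  1.975e+00]
[[ 8.775e-01  9.000e-04  4.796e-01]
 [-4.796e-01  6.000e-04  8.775e-01]
 [ 5.000e-04 -1.000e+00  1.000e-03]]
```

Request:
arm_command(increments=[0,2,0,0,0,0,-1,0,4,0,0,0,0,-1,0,5,0,0,0,0,-1])

```text
time: 18.65
tool_pos: [577.0, 25.2, 137.5]
orientation: [[0.878, 0.0, 0.479], [-0.479, 0.001, 0.878], [-0.0, -1.0, 0.001]]
contact_force: [0.7, 0.7, 0.1]
grip_width: 42.9
```

```bash
python3 st.py
```

```text
18.65 [576.98  25.24 137.54] [0.7 0.7 0.1] [ 0.19 -0.16 -0.02] 42.9025924369425 j [-9.600e-02  3.610e-01 -1.200e-01  1.090e+00  1.000e-03  1.975e+00]
[[ 8.778e-01  2.000e-04  4.791e-01]
 [-4.791e-01  8.000e-04  8.778e-01]
 [-2.000e-04 -1.000e+00  8.000e-04]]
```

Request:
arm_command(increments=[0,4,0,0,0,0,-1,0,8,0,0,0,0,-1,0,12,0,0,0,0,-1,0,13,0,0,0,0,-1,0,13,0,0,0,0,-1])

```text
time: 19.27
tool_pos: [577.0, 25.4, 124.2]
orientation: [[0.878, -0.0, 0.479], [-0.479, 0.001, 0.878], [-0.001, -1.0, 0.001]]
contact_force: [1.3, 0.4, -2.3]
grip_width: 42.6
```

```bash
python3 look.py 12
```

```text
19.275 [576.95  25.36 124.19] [ 1.3  0.4 -2.3] [ 0.25 -0.47 -0.03] 42.56645977503475 j [-9.600e-02  3.700e-01 -1.410e-01  1.060e+00  1.000e-03  1.975e+00]
[[ 8.778e-01 -1.000e-04  4.790e-01]
 [-4.790e-01  1.100e-03  8.778e-01]
 [-6.000e-04 -1.000e+00  9.000e-04]]
```

View pics/w12.png

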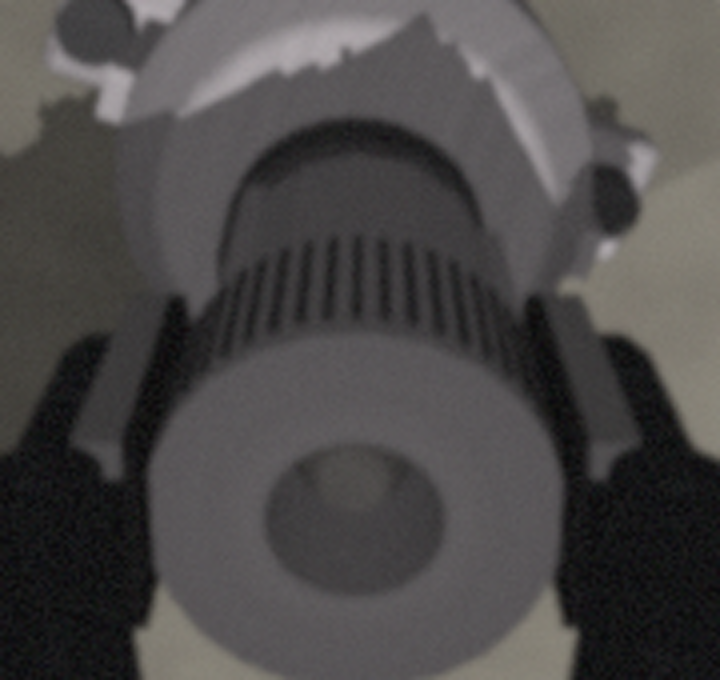

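Request:
arm_command(increments=[0,3,0,0,0,0,-1,0,6,0,0,0,0,-1,0,8,0,0,0,0,-1,0,8,0,0,0,0,-1])

```text
time: 19.88
tool_pos: [577.2, 25.5, 117.6]
orientation: [[0.878, 0.001, 0.479], [-0.479, 0.001, 0.878], [0.001, -1.0, 0.002]]
contact_force: [-0.4, 1.5, 6.5]
grip_width: 42.6
```

Request:
arm_command(increments=[0,2,0,0,0,0,-1,0,4,0,0,0,0,-1,0,4,0,0,0,0,-1])

```text
time: 20.25
tool_pos: [577.2, 25.6, 115.2]
orientation: [[0.878, 0.003, 0.479], [-0.479, 0.001, 0.878], [0.002, -1.0, 0.002]]
contact_force: [-2.3, 1.7, 9.1]
grip_width: 42.5
```

Request:
arm_command(increments=[0,2,0,0,0,0,-1,0,4,0,0,0,0,-1,0,5,0,0,0,0,-1,0,5,0,0,0,0,-1])

```text
time: 20.75
tool_pos: [577.4, 25.8, 113.7]
orientation: [[0.878, 0.005, 0.479], [-0.479, 0.001, 0.878], [0.004, -1.0, 0.003]]
contact_force: [-4.9, 1.9, 19.8]
grip_width: 43.0
```

Request:
arm_command(increments=[0,2,0,0,0,0,-1,0,4,0,0,0,0,-1,0,4,0,0,0,0,-1,0,4,0,0,0,0,-1])

```text
time: 21.25
tool_pos: [577.5, 25.8, 113.7]
orientation: [[0.878, 0.008, 0.478], [-0.478, 0.0, 0.878], [0.007, -1.0, 0.004]]
contact_force: [-6.4, 2.5, 23.0]
grip_width: 42.9
```

Request:
arm_command(increments=[-0.5,4,-0.2,0,0,0.008,-1,-0.5,4,-0.2,0,0,0.008,-1,-0.5,4,-0.2,0,0,0.008,-1,-0.5,4,-0.2,0,0,0.008,-1])

```text
time: 21.75
tool_pos: [577.5, 25.8, 113.6]
orientation: [[0.878, 0.004, 0.478], [-0.478, 0.003, 0.878], [0.002, -1.0, 0.005]]
contact_force: [-4.6, 1.8, 21.2]
grip_width: 42.7
```

```bash
python3 look.py 13; python3 - <<'E'
from h import *
im=imaging.capture("wrist");cv2.imwrite("pics/w13f.png",im[:,:,::-1])
im=imaging.capture("top");cv2.imwrite("pics/t13.png",im[:,:,::-1])
for l in("collar_foot","collar","spring_cup"):print(l,[(round(d['p'],2),d['location']) for d in models.place_of("wrist",l)])
E
```

```text
21.75 [577.49  25.82 113.65] [-4.6  1.8 21.2] [ 0.26  1.6  -0.03] 42.70365973819939 j [-0.096  0.376 -0.16   1.031  0.004  1.973]
[[ 0.8782  0.0041  0.4783]
 [-0.4783  0.0035  0.8782]
 [ 0.002  -1.      0.005 ]]
collar_foot [(0.69, [576.3, 18.5, 87.9])]
collar [(0.83, [572.2, 27.6, 87.4]), (0.51, [575.9, 23.8, 151.1])]Traceback (most recent call last):
  File "<stdin>", line 4, in <module>
ValueError: it knows: collar, collar_foot, pin, pulley, pump, shaft_tip, socket_rail, spacer, spanner, spraycan, timber, tin
```

View pics/w13.png

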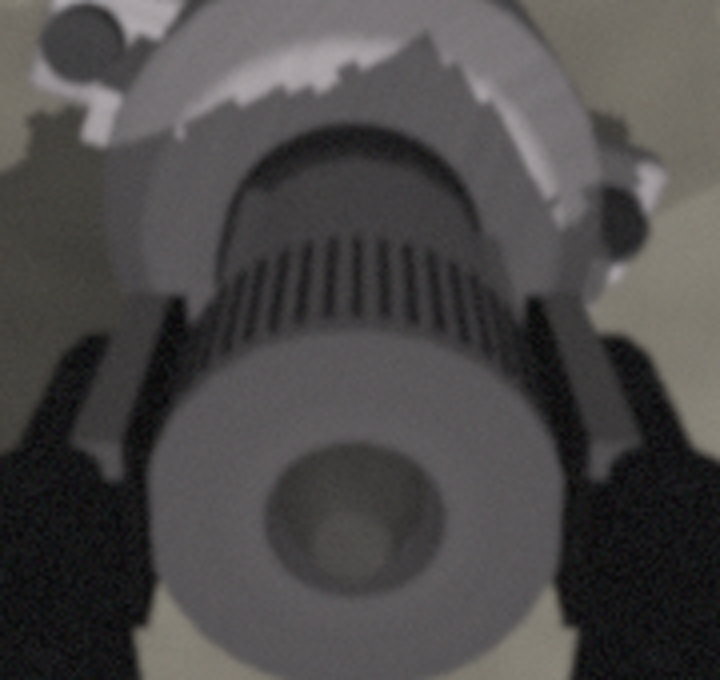

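View pics/s13.png

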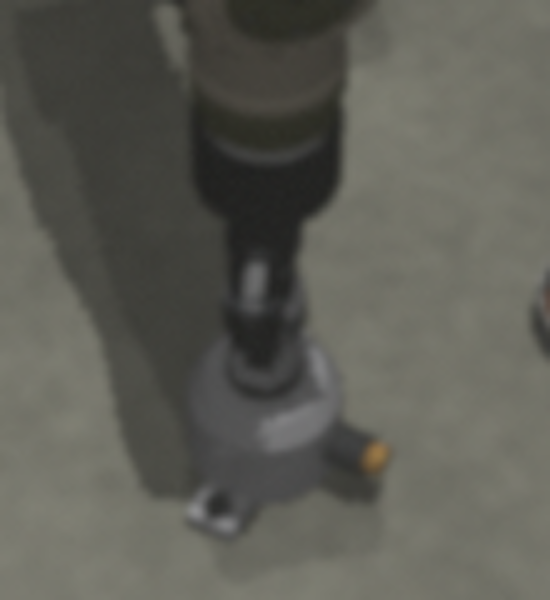

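View pics/t13.png

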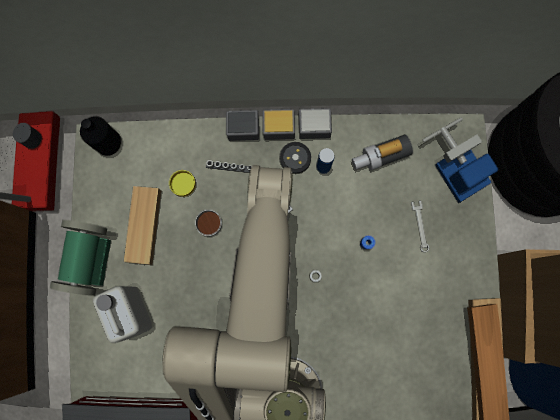

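```bash
python3 - <<'E'
from h import *
st=env.get_state();W=imaging.calibration("wrist");V=wview(st,W)
print(proj([577.2,25,153],W,V),proj([577.2,25,147.8],W,V),"seen tip",(190+352/4,180+545/4),"bore",(190+355/4,180+519/4))
print(st['contact_force'],st['grip_width'])
E
```

```text
[[278.29283596 318.72469701]] [[278.28499848 310.78485561]] seen tip (278.0, 316.25) bore (278.75, 309.75)
[-5.51330733  1.78524815 21.40398361] 42.83478099610891
```

```bash
python3 - <<'E'
from rig import job,env
print(job.hand_in()); s=env.get_state();print(s['time'],s['tool_pos'],s['contact_force'])
E
```

```text
the job is handed in; nothing more can be done
None
the job is handed in; nothing more can be done
```

I gripped the silver knurled collar and dipped its plain end into the brown-grease tin. I then threaded it onto the pump shaft, turned it until it dropped over the cross-pin, and pushed it home. I handed in with the gripper still holding it down, about 22 s into the 58 s allowed.

**Dip:** the foot went roughly 17–20 mm below the rim. The exact depth is uncertain because the collar may have slipped slightly in the grip.

**Fully home:** these last checks agree:
- The TCP stayed at 113.7 mm while the push rose from 20 to 23 N. That is above the spring's 12.6 N maximum, so it looks like the hard stop.
- The network put the collar's foot at 87.9 mm, against 88 mm expected.
- The shaft tip shows through the bore as expected, to within about 1.5 px.

**Other things on the bench:** in the top view the tin, the blue and yellow look-alikes and the other bystanders I could see are where they were.

**Did not go cleanly:**
- My first turn went the wrong way and jammed. It briefly reached about 42 N at the wrist and 1.5 N m of twist, and the collar may have slipped 1–2 mm and a little in angle in the fingers. Backing off and turning the other way cleared it.
- A side load of about 5 N and a tilt of about 0.3° remained at the end.
- One network query for the foot was about 7 mm off in y.

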